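Key the belt pulley onto the polishing spindle

TASK

Put the belt pulley back on the polishing spindle: first lay the loose steel key flat in the slot on top of the shaft, right down to the slot's floor, and let go of it; then take the larger pulley, the one with the keyway in its bore, and slide it along the shaft, boss first and with its keyway over the key, until the boss is fully home against the shaft's collar, and let go. Leave the small pulley in the rack.

Things in the scene. Friction and masses are not known exactly. Their poses are not given: they have to be found in the camera images.
- key: the loose key: plain steel bar 60 mm long (its y), 10 mm wide (x), 14 mm tall (z), 65 g, lying on the bench, its length within about 60 degrees of world y. Origin at the centre of its underside, z up; both ends and both sides are alike. (A thinner steel offcut, 5 mm tall, also lies about: that is not the key.)
- pulley: larger V-belt pulley, aluminium, 0.35 to 0.65 kg, on edge in one of the rack's two berths. Origin on the bore axis, mid-rim; y along the bore to the boss; z to the keyway, at the top in the rack. Rim 110 mm diameter, 28 mm wide, flat faces (14 mm each side of the origin), grippable from above down to 25 mm below the rim's top, clear of the boss. Boss on +y: 60 mm diameter, 42 mm long
- boss_end (a point): point on the pulley's bore axis at the boss's end face, 56 mm from the pulley's origin along its y; axes of the pulley. The through bore is 36 mm in diameter and 70 mm long; the keyway along all of it is 14 mm wide with its roof 25 mm from the bore axis
- small_pulley: a smaller pulley without a keyway (rim 80 mm in diameter, 24 mm wide; boss 40 mm in diameter), in the rack's other berth, its top 99 mm over the bench: carry the other one well over it; not needed. Origin on its axis in the middle of its rim
- rack: wooden wheel rack fixed to the bench, 238 (y) x 108 mm, ends 42 mm high: two dowels along its y, 60 mm apart, on which the rims stand, with short pegs (tops 54 mm over the bench) 2 mm clear of each rim face. Berths 60 mm each side of its centre along y; which pulley is in which varies. Origin on the bench under its centre. Pulleys lift straight up; 45 mm of lift clears the pegs
- spindle: polishing spindle, bolted down, its shaft locked: grey base 112 x 180 mm, two bearing blocks (tops 128 mm over the bench, faces 72 mm each side of the middle), level steel shaft 32 mm in diameter along its y, axis 85 mm over the bench. Origin on the bench under its middle. The keyed end points to its -y: collar 46 mm in diameter to y = -84 mm, then 88 mm of bare shaft with the key slot on top
- shoulder (a point): on the shaft's axis at the face of the collar, against which the boss comes home (spindle y = -84 mm, 85 mm over the bench); axes of the spindle. With the boss home the pulley's origin is 56 mm from here towards -y, and the pulley's y is parallel to the spindle's y
- slot (a point): centre of the key slot's flat floor (spindle y = -120 mm, 8 mm over the shaft's axis, 93 mm over the bench); axes of the spindle. The slot is 64 mm long (y), 12.5 mm wide (x), 8 mm deep below the shaft's top, open upwards, closed at both ends. The seated key stands 6 mm proud of the shaft, loose by 1 to 2 mm, so hold it by its top 6 mm
- shaft_end (a point): on the shaft's axis at its chamfered free end (spindle y = -172 mm); axes of the spindle. The pulley goes on from here towards the spindle's +y. The bore has 2 mm of play all round the shaft, the keyway 2 mm each side of the key and 3 mm over it; let go, the pulley settles up to 2 mm and hangs on the shaft by the top of its bore

How it is judged:
By the outcome, as a careful person would: the job done as asked, in the order asked, and still so for the second after the job is handed in, with the robot touching nothing.
It also fails if it takes over 64 s, if anything falls off the work surface, if the arm or the gripper's body presses on something with over 40 N, if the wrist force passes 120 N, or if a joint passes its speed limit or range.

ROBOT

A 7-joint arm with a two-finger parallel gripper is mounted at the origin on a cart in front of the work surface, level with it; the furniture and walls round the work are solid. World frame = base frame: x ahead of the robot, y to its left, z up, the work surface at z = 0. Lengths are in mm, angles in rad, forces in N, time in s.
With the tool pointing down it reaches from about 425 to 875 mm from the base axis. Payload 4.7 kg.
Tool frame: the origin (TCP) lies at the very end of the fingers, on their centre line; the grasp point (between the pads) lies 19 mm behind it; z points along the fingers, y is the line along which they close (so a half turn about z gives the same grasp; the last joint's range is limited). The gripper opens to 87 mm and grips with 3 to 60 N. Pads are 19 mm wide; open, the fingers measure 117 mm over their backs; the gripper's body (75 mm by 190 mm) begins 51 mm behind the grasp point.
Start: joints at [1.288, 0.321, -0.07, 1.45, 0.023, 1.371, -0.057], TCP at [190.08, -621.607, 222.587] pointing down, gripper open.
Joint ranges: [-2.86, 2.86], [-0.3, 2.09], [-1.38, 1.24], [0.06, 2.45], [-1.56, 4.7], [0.09, 2.05], [-2.69, 2.69]. Speed limits (rad/s): [2.57, 2.57, 3.14, 3.14, 3.14, 3.14, 3.14].

INTERFACE

Orientations are given as a rotation vector (axis times angle).
In Python, from bench import get_state, imaging, ticket gives the robot as it stands.
- The arm moves only by the shell command python3 -m jog 'ROWS' [FORCE]. ROWS is a JSON object of lists of equal length, an entry for each row: "slide": the shift along the tool's x, y, z in mm, a list of three; "turn": the turn, a rotation vector about the tool's x, y, z in rad, a list of three; "grip": the opening, from 0 (shut) to 1 (fully open). A call has 1 to 20 rows; each row shifts and turns the commanded pose from where the row before left it, along the tool's axes as they then stand; what a row does not reach is not made up. A row lasts 1/12 s, in which the tool goes at most 41.7 mm and 7.16 degrees, less where a joint would pass 70% of its speed; a pose out of reach is approached as far as the arm can. A call is refused whole if a number of a shift passes 41.7 or a number of a turn 0.125, either way. A call with a gripper value outside its range is refused whole. The fingers move at their own pace and stop on an object; FORCE is the grip in N (left out, the last holds). Time passes only in rows, so rows that do not move let the fingers close. It gives the time, the measured TCP pose, the force, the opening and the grip force at its end, in the units of the state.
- get_state(): the state, without advancing time (a new reading comes with each control period).
- imaging.read_camera(name): name is "scene" or "top" or "wrist"; returns the picture (420x560x3 uint8, blue, green, red); there is no depth.
- imaging.camera_model(name): a dict with "mtx" (3x3 intrinsics, pixels), "dist_coeffs" ([k1, k2, p1, p2, k3] as OpenCV has them; the pictures are not rectified), "view" (4x4, takes a point from world to camera coordinates). Camera axes: x right, y down, z forward; pixel columns grow to the right and rows downward; lengths in mm; the calibration is good to about 2 mm. A picture is of the moment at which its call begins: read the wrist's pose just before it. camera_model takes no time and is no camera call; for the wrist camera it gives the pose at the moment of the call.
- ticket.sign_off(): hands the job in; it is judged then, once.
Trained networks look in the newest picture that a camera, given by its name, has taken for a name from the list of things; names that differ only in an ending like _2 or _b are one class to them, and where a whole thing is asked for, a point or a joint stands for the part that bears it (a point fixed in the world has none). Each returns a list of dicts, best first, with "p" (0 to 1); they miss things now and then, are a little off and sometimes report something else, mostly with a low value. They report only what shows in the picture. A call takes as long as a camera call.
- imaging.search_frame(camera, name): "location" ([column, row] in pixels, amid what is visible of it).
- imaging.regions_of(camera, name): "pixels" (420x560 bool, what is visible of it) and "location" ([column, row] in pixels, amid what is visible of it).
The state is a dict: "time_s": time; "q": joint angles; "qd": joint speeds; "effort": joint torques, N m; "ee_pos": TCP position; "eef_rot": TCP orientation; "force": force on the tool from outside, world axes, zero at the start; "moment": the same for the moment, N m; "grip_width": finger opening in mm; "finger_force": force on a finger pad.
Only numpy, scipy, OpenCV 4.12 (cv2) and the standard library are available. Lean on these libraries where they do the work, as an engineer would, in place of code of your own. Each camera call takes 0.05 s, during which the arm holds its last target. There are 200 camera calls.

## Working session

There is one attempt and no reset: what is moved stays moved. The work goes in short steps, Python scripts to look and compute and a shell command to move; the robot and the scene stay as the last step left them, time stands still between calls to the robot, and variables do not carry over. Pictures are saved under pics/ and viewed, at most 10 in all, crops included, and the job is handed in when it is done.

```bash
mkdir -p pics; ls; cat > h.py <<'E'
import numpy as np,cv2
from bench import get_state,imaging,ticket
from scipy.spatial.transform import Rotation as R
def ray(m,px):
    u=cv2.undistortPoints(np.array([[px]],float),np.array(m["mtx"]),np.array(m["dist_coeffs"]))[0,0]
    V=np.array(m["view"]);Rc=V[:3,:3];return -Rc.T@V[:3,3],Rc.T@np.array([u[0],u[1],1])
def atz(m,px,z):
    o,d=ray(m,px);return o+d*(z-o[2])/d[2]
def proj(m,P):
    V=np.array(m["view"]);r=cv2.Rodrigues(V[:3,:3])[0]
    return cv2.projectPoints(np.array(P,float).reshape(-1,1,3),r,V[:3,3],np.array(m["mtx"]),np.array(m["dist_coeffs"]))[0][:,0]
E
python3 - <<'E'
from h import *
s=get_state();print(s)
for c in("top","scene"):
    im=imaging.read_camera(c);cv2.imwrite(f"pics/{c}0.png",im)
    m=imaging.camera_model(c);o,d=ray(m,[280,210]);print(c,o,d)
    for n in("key","pulley","small_pulley","rack","spindle"):
        for r in imaging.regions_of(c,n)[:2]:
            px=r["pixels"];ys,xs=np.nonzero(px);rect=cv2.minAreaRect(np.c_[xs,ys].astype(np.float32))
            print(c,n,r["p"],r["location"],atz(m,r["location"],0).round(),[np.round(v) for v in rect])
E
```

```text
pics
{'time_s': 0.0, 'q': array([ 1.28806481,  0.32180894, -0.07008287,  1.45165776,  0.02261264,
        1.37075673, -0.05687179]), 'qd': array([ 1.23492339e-03,  8.79451483e-04, -8.32282004e-04, -6.08078827e-04,
        5.49501487e-05,  6.41271850e-04,  7.75402707e-04]), 'effort': array([-4.22207868e-04, -4.91284204e+01, -4.04277295e-01, -3.12526238e+01,
       -6.41124928e-02,  4.37833916e-02,  1.97041340e-04]), 'ee_pos': array([ 189.91186417, -621.08226026,  221.47926436]), 'eef_rot': array([-3.10525751e+00, -4.64377024e-01,  5.95692947e-04]), 'force': array([-0.32861321,  0.37476766, -0.6740628 ]), 'moment': array([-0.03154211, -0.01172018, -0.01323432]), 'finger_force': 0.0, 'grip_width': 86.6683471203319}
top [ 389.9853953   -24.44263654 1093.26687144] [ 0.17788875 -0.02391665 -0.98385364]
top key 0.66 [276.0, 267.9] [445. -39.   0.] [array([279., 268.]), array([23.,  3.]), np.float64(6.0)]
top pulley 0.82 [341.9, 217.9] [ 566. -204.    0.] [array([338., 219.]), array([38., 47.]), np.float64(2.0)]
top small_pulley 0.68 [392.3, 222.8] [ 552. -331.    0.] [array([392., 223.]), a
[... 304 characters left out ...]
.43998137 -0.76396268 -0.47200304]
scene key 0.59 [310.2, 256.7] [464. -59.   0.] [array([315., 261.]), array([ 7., 23.]), np.float64(53.0)]
scene pulley 0.95 [305.1, 195.0] [ 620. -330.    0.] [array([307., 194.]), array([43., 43.]), np.float64(6.0)]
scene small_pulley 0.88 [335.0, 182.3] [ 585. -458.    0.] [array([333., 182.]), array([29., 19.]), np.float64(65.0)]
scene rack 0.55 [304.8, 218.4] [ 556. -208.    0.] [array([318., 214.]), array([34., 84.]), np.float64(71.0)]
scene rack 0.37 [160.8, 303.8] [629. 235.   0.] [array([165., 297.]), array([ 80., 180.]), np.float64(55.0)]
scene spindle 0.81 [161.3, 302.5] [631. 232.   0.] [array([165., 296.]), array([ 80., 179.]), np.float64(55.0)]
```

```bash
python3 - <<'E'
import cv2
a=cv2.imread("pics/top0.png");b=cv2.imread("pics/scene0.png")
c=cv2.resize(a[170:310,60:440],(800,295),interpolation=cv2.INTER_CUBIC);d=cv2.resize(b[140:380,40:420],(475,300))
import numpy as np
o=np.zeros((600,800,3),np.uint8);o[:295]=c;o[300:,:475]=d;cv2.imwrite("pics/m0.png",o)
E
```

```text
(no output)
```

View pics/m0.png

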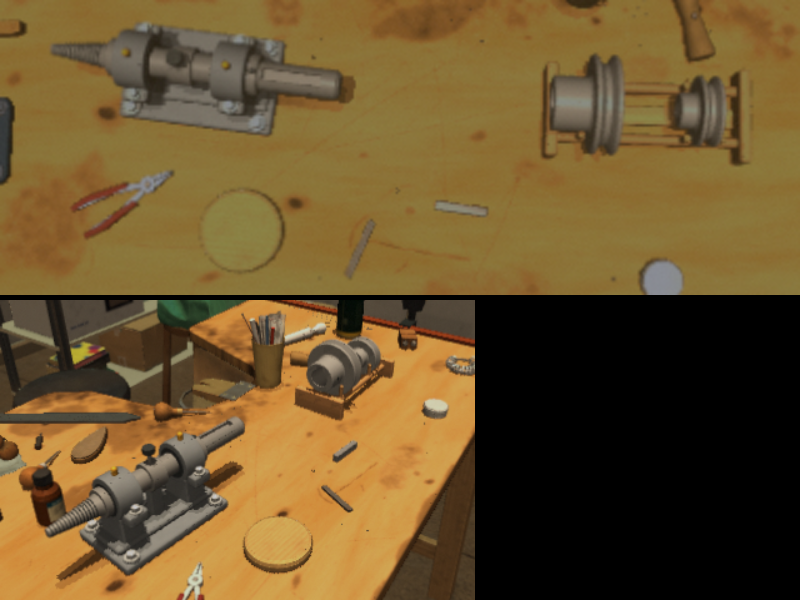

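```bash
python3 - <<'E'
from h import *
m=imaging.camera_model("wrist");s=get_state();Rt=R.from_rotvec(s["eef_rot"]);V=np.array(m["view"])
o,d=ray(m,[280,210]);print("cam in tool",Rt.inv().apply(o-s["ee_pos"]),"axes",(Rt.as_matrix().T@V[:3,:3].T).round(3),m["mtx"])
t=imaging.camera_model("top")
k=atz(t,[279,268.5],14);a=atz(t,[60+436/2.105,170+205/2.105],14);b=atz(t,[60+487/2.105,170+212/2.105],14);print("key",k,a,b)
for n,p,z in(("shaftend",(340,83),101),("nearcollar",(245,72),101),("pul",(604,105),130),("rackL",(550,110),42),("rackR",(742,116),42)):
    print(n,atz(t,[60+p[0]/2.105,170+p[1]/2.105],z).round())
E
```

```text
cam in tool [  76.25910002    0.58204704 -162.33879622] axes [[ 0.001 -0.959 -0.282]
 [ 1.     0.001  0.001]
 [-0.    -0.282  0.959]] [[295.28684773   0.         279.96471681]
 [  0.         295.28684773 209.39212759]
 [  0.           0.           1.        ]]
key [442.7847162  -46.15159756  14.        ] [445.83842899 -17.75058022  14.        ] [437.06449674 -75.67123112  14.        ]
shaftend [572.  83. 101.]
nearcollar [585. 185. 101.]
pul [ 541. -194.  130.]
rackL [ 549. -148.   42.]
rackR [ 540. -369.   42.]
```

```bash
python3 -m jog '{"slide":[[25.6,-29.7,8.2],[25.6,-29.7,8.2],[25.6,-29.7,8.2],[25.6,-29.7,8.2],[25.6,-29.7,8.2],[25.6,-29.7,8.2],[25.6,-29.7,8.2],[25.6,-29.7,8.2],[25.6,-29.7,8.2],[25.6,-29.7,8.2],[25.6,-29.7,8.2],[25.6,-29.7,8.2],[25.6,-29.7,8.2],[25.6,-29.7,8.2],[25.6,-29.7,8.2],[25.6,-29.7,8.2]],"turn":[[0,0,0],[0,0,0],[0,0,0],[0,0,0],[0,0,0],[0,0,0],[0,0,0],[0,0,0],[0,0,0],[0,0,0],[0,0,0],[0,0,0],[0,0,0],[0,0,0],[0,0,0],[0,0,0]],"grip":[1,1,1,1,1,1,1,1,1,1,1,1,1,1,1,1]}'
python3 -m jog '{"slide":[[0,0,0],[0,0,0],[0,0,0],[0,0,0],[0,0,0],[0,0,0],[0,0,0],[0,0,0],[0,0,0],[0,0,0],[0,0,0],[0,0,0]],"turn":[[0,0,-0.1124],[0,0,-0.1124],[0,0,-0.1124],[0,0,-0.1124],[0,0,-0.1124],[0,0,-0.1124],[0,0,-0.1124],[0,0,-0.1124],[0,0,-0.1124],[0,0,-0.1124],[0,0,0],[0,0,0]],"grip":[0.5,0.5,0.5,0.5,0.5,0.5,0.5,0.5,0.5,0.5,0.5,0.5]}'
cat >> h.py <<'E'
def yaw(s): 
    a=R.from_rotvec(s["eef_rot"]).as_matrix();return np.degrees(np.arctan2(a[1,0],a[0,0])),np.degrees(np.arcsin(a[:2,2])).round(2)
def tool(s,P): return R.from_rotvec(s["eef_rot"]).inv().apply(np.array(P)-s["ee_pos"]).round(1)
E
python3 - <<'E'
from h import *
s=get_state();m=imaging.camera_model("wrist");im=imaging.read_camera("wrist");cv2.imwrite("pics/w1.png",im)
print(s["time_s"],s["ee_pos"],yaw(s),s["q"].round(2),s["grip_width"])
for r in imaging.regions_of("wrist","key")[:3]:
    ys,xs=np.nonzero(r["pixels"]);c=[atz(m,p,14) for p in cv2.boxPoints(cv2.minAreaRect(np.c_[xs,ys].astype(np.float32)))]
    print(r["p"],r["location"],np.round(c,1).tolist(),tool(s,np.mean(c,0)),proj(m,s["ee_pos"]))
E
```

```text
time_s: 1.93
ee_pos: [443.5, -45.8, 91.5]
eef_rot: [3.106, 0.464, 0.002]
force: [1.4, -1.4, -1.0]
grip_width: 87.1
finger_force: 0.0
time_s: 2.93
ee_pos: [442.9, -47.5, 91.5]
eef_rot: [2.385, 2.045, 0.0]
force: [-0.9, -0.5, -0.6]
grip_width: 43.8
finger_force: 0.0
2.9333 [442.89302775 -47.47294286  91.49763877] (np.float64(81.22401685565742), array([ 0.02, -0.02])) [ 0.73  0.03 -0.69  2.07  0.02  1.05 -0.12] 43.82290813591059
0.71 [278.9, 215.8] [[431.2, -75.4, 14.0], [441.9, -14.8, 14.0], [452.2, -16.6, 14.0], [442.2, -77.3, 14.0]] [ 1.3 -1.2 77.5] [[280.98443463 255.24055848]]
```

View pics/w1.png

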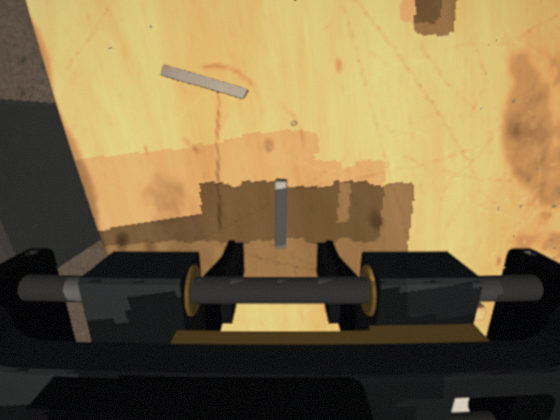

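```bash
python3 -m jog '{"slide":[[0.5,-1.2,0],[0,0,30],[0,0,30],[0,0,15],[0,0,7],[0,0,0],[0,0,0],[0,0,0],[0,0,0],[0,0,0],[0,0,0],[0,0,0],[0,0,0],[0,0,0]],"turn":[[0,0,0.016],[0,0,0],[0,0,0],[0,0,0],[0,0,0],[0,0,0],[0,0,0],[0,0,0],[0,0,0],[0,0,0],[0,0,0],[0,0,0],[0,0,0],[0,0,0]],"grip":[0.3,0.3,0.3,0.3,0.3,0.3,0,0,0,0,0,0,0,0]}' 30
```

```text
time_s: 4.2
ee_pos: [442.9, -47.0, 10.4]
eef_rot: [2.396, 2.028, 0.002]
force: [-0.4, -1.2, 5.8]
grip_width: 8.6
finger_force: 30.0
```

```bash
python3 - <<'E'
from h import *
m=imaging.camera_model("wrist");im=imaging.read_camera("wrist");im2=imaging.read_camera("scene")
s=get_state();print(s["ee_pos"],s["grip_width"],s["force"],yaw(s))
a=cv2.resize(im[130:330,180:380],(600,600));cv2.imwrite("pics/w2.png",a)
E
```

```text
[442.87867479 -46.98287123  10.35152672] 9.32576027121073 [ 0.17072785 -0.85377679  6.44649505] (np.float64(80.48373005687674), array([ 0.12, -0.05]))
```

View pics/w2.png

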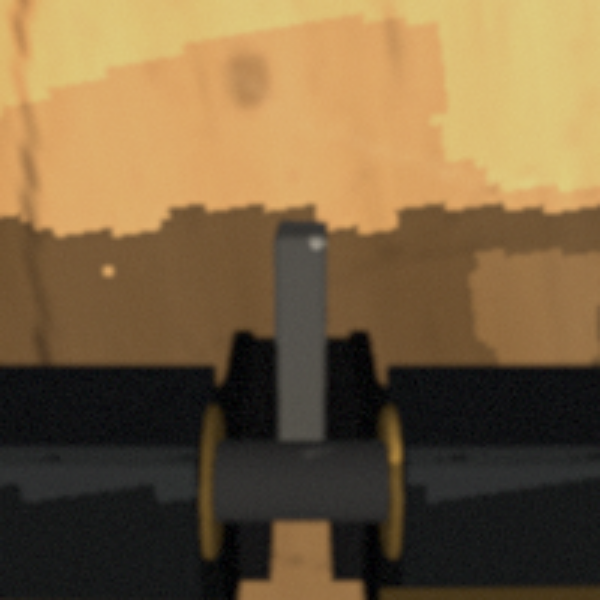

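```bash
python3 -m jog '{"slide":[[0,0,-10],[0,0,-35],[0,0,-40],[0,0,-40],[0,0,-20],[20,15,0],[29.3,21.2,0],[29.3,21.2,0],[29.3,21.2,0],[20,15,0],[18.6,12.6,0],[0,0,0],[0,0,0]],"turn":[[0,0,0],[0,0,0],[0,0,0],[0,0,0],[0,0,0],[0,0,-0.038],[0,0,0],[0,0,0],[0,0,0],[0,0,0],[0,0,0],[0,0,0],[0,0,0]],"grip":[0,0,0,0,0,0,0,0,0,0,0,0,0]}' 30
python3 - <<'E'
from h import *
s=get_state();m=imaging.camera_model("wrist");im=imaging.read_camera("wrist");cv2.imwrite("pics/w3.png",cv2.resize(im,(800,600),interpolation=cv2.INTER_CUBIC));np.save("w3",im)
print(s["ee_pos"],yaw(s),s["q"].round(2),s["grip_width"],s["force"])
for n in("slot","shaft_end","shoulder","spindle","key"):
    for r in imaging.search_frame("wrist",n)[:2]:
        print(n,r["p"],r["location"],atz(m,r["location"],{"slot":93,"shaft_end":85,"shoulder":108}.get(n,101)).round(1))
E
```

```text
time_s: 5.38
ee_pos: [565.9, 85.7, 154.1]
eef_rot: [-2.355, -2.077, 0.001]
force: [0.4, -0.8, -0.3]
grip_width: 8.9
finger_force: 30.0
[565.87572289  85.726334   154.12860497] (np.float64(82.81777977150172), array([-0.1 ,  0.06])) [ 0.49  0.29 -0.81  1.71  0.22  1.23 -0.49] 8.900246346436555 [ 0.41529705 -0.82786695 -0.3350048 ]
slot 0.85 [291.3, 73.0] [586.7 194.4  93. ]
shaft_end 0.78 [291.8, 75.5] [587.2 193.8  85. ]
shoulder 0.71 [293.7, 74.9] [587.3 190.8 108. ]
spindle 0.87 [293.0, 79.2] [586.9 189.2 101. ]
key 0.85 [281.2, 236.6] [565.   76.8 101. ]
```

View pics/w3.png

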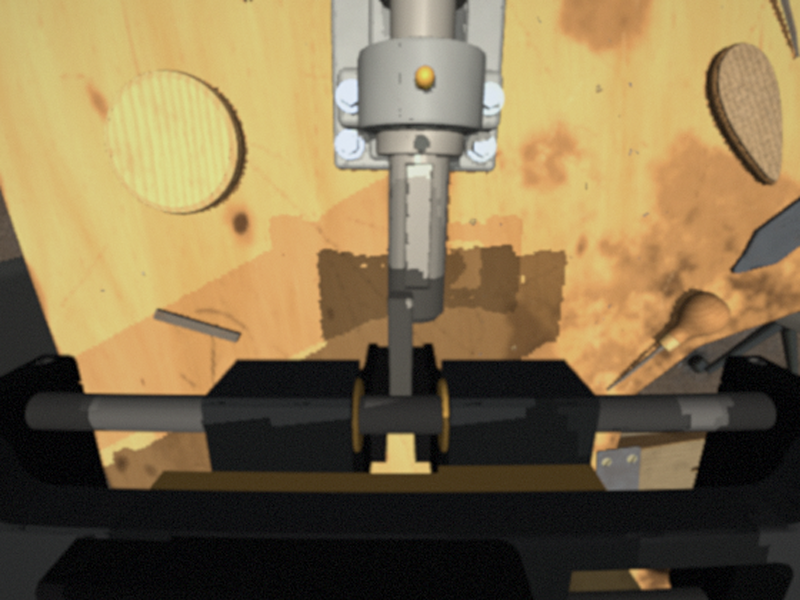

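```bash
cat >> h.py <<'E'
def model(c,yw):
    a=np.radians(yw);u=np.array([np.cos(a),np.sin(a),0]);v=np.array([u[1],-u[0],0]);c=np.array([c[0],c[1],0.])
    L=[];f=lambda y,x,z:c+u*(y+120)+v*x+np.array([0,0,z])
    L.append([f(y,x,93) for y,x in((-152,-6.25),(-152,6.25),(-88,6.25),(-88,-6.25),(-152,-6.25))])
    L.append([f(y,x,99.7) for y,x in((-152,-6.25),(-152,6.25),(-88,6.25),(-88,-6.25),(-152,-6.25))])
    t=np.linspace(0,2*np.pi,40)
    L.append([f(-172,16*np.cos(q),85+16*np.sin(q)) for q in t])
    L.append([f(-84,23*np.cos(q),85+23*np.sin(q)) for q in t])
    return L
def overlay(im,m,c,yw,x0,y0,w,h,k,fn):
    o=cv2.resize(im[y0:y0+h,x0:x0+w],(w*k,h*k),interpolation=cv2.INTER_CUBIC);p0=o.copy()
    for l,col in zip(model(c,yw),((0,0,255),(0,255,0),(255,0,0),(255,0,255))):
        p=((proj(m,l)-[x0,y0]+.5)*k).astype(np.int32);cv2.polylines(o,[p],False,col,1)
    cv2.imwrite(fn,np.hstack([p0,o]))
E
python3 - <<'E'
from h import *
im=np.load("w3.npy");m=imaging.camera_model("wrist")
c=atz(m,[293,157.5],93);a=atz(m,[420/1.4286,165/1.4286],93);b=atz(m,[418/1.4286,285/1.4286],93)
print(c,a,b,np.linalg.norm(a-b));yw=np.degrees(np.arctan2(*(a-b)[[1,0]]));print(yw)
overlay(im,m,c,yw,255,90,75,140,4,"pics/o3.png")
g=cv2.cvtColor(im,cv2.COLOR_BGR2GRAY)
for r in(125,145,165,185):print(r,g[r,268:320].tolist())
E
```

```text
[581.64384812 132.70884015  93.        ] [585.88943728 162.72507803  93.        ] [577.54871351 100.34949992  93.        ] 62.930758912337446
82.38371536052836
125 [181, 177, 167, 148, 122, 113, 122, 136, 136, 136, 142, 146, 149, 154, 146, 137, 137, 163, 187, 192, 194, 190, 191, 190, 188, 188, 190, 189, 189, 190, 197, 201, 195, 168, 146, 151, 158, 159, 157, 153, 144, 137, 129, 119, 105, 90, 114, 151, 174, 180, 183, 187]
145 [178, 176, 166, 141, 109, 102, 112, 123, 125, 129, 139, 142, 143, 144, 138, 124, 125, 154, 180, 187, 187, 185, 185, 186, 186, 182, 184, 182, 183, 183, 183, 183, 175, 149, 131, 134, 136, 140, 145, 145, 139, 130, 123, 104, 104, 134, 171, 185, 190, 190, 190, 192]
165 [181, 180, 175, 150, 117, 104, 114, 122, 127, 131, 136, 143, 145, 146, 134, 122, 121, 148, 174, 181, 180, 182, 179, 180, 179, 182, 181, 179, 180, 179, 181, 172, 148, 131, 134, 136, 136, 132, 129, 121, 112, 108, 97, 87, 85, 109, 146, 164, 170, 171, 174, 173]
185 [131, 106, 92, 88, 81, 97, 114, 125, 129, 134, 139, 145, 146, 140, 131, 110, 112, 145, 173, 178, 180, 177, 177, 177, 178, 178, 176, 176, 176, 177, 169, 150, 131, 133, 136, 136, 132, 131, 120, 117, 111, 99, 88, 81, 86, 87, 91, 92, 85, 88, 88, 87]
```

View pics/o3.png

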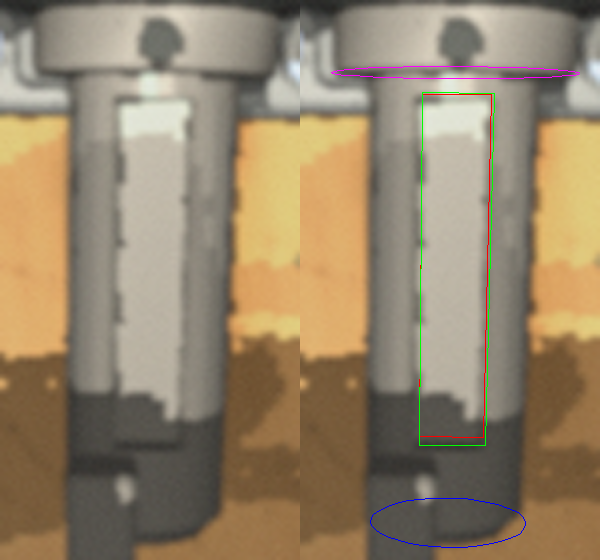

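```bash
python3 - <<'E'
from h import *
s=get_state();m=imaging.camera_model("wrist");T=R.from_rotvec(s["eef_rot"])
for x in(30,):
  for y in(-5,0,5):
    for z in (-3.6,10.4): print((x,y,z),proj(m,s["ee_pos"]+T.apply([x,y,z])).round(1))
g=cv2.cvtColor(np.load("w3.npy"),cv2.COLOR_BGR2GRAY)
print(g[222,262:300].tolist());print(g[195:225,275].tolist());print(g[195:225,282].tolist())
P=[581.1,132.8,103.4];print(tool(s,P),yaw(s))
E
```

```text
(30, -5, -3.6) [[272.2 209. ]]
(30, -5, 10.4) [[272.8 202.5]]
(30, 0, -3.6) [[281.2 209. ]]
(30, 0, 10.4) [[281.1 202.5]]
(30, 5, -3.6) [[290.1 209. ]]
(30, 5, 10.4) [[289.3 202.5]]
[98, 97, 99, 100, 103, 106, 106, 112, 113, 100, 84, 79, 82, 83, 83, 82, 83, 82, 82, 83, 86, 80, 82, 81, 80, 77, 71, 74, 78, 79, 80, 77, 80, 77, 76, 74, 73, 74]
[71, 67, 66, 71, 67, 67, 68, 67, 60, 54, 53, 54, 54, 61, 71, 79, 84, 81, 83, 80, 86, 83, 83, 82, 83, 82, 82, 83, 82, 81]
[72, 77, 74, 72, 74, 73, 73, 72, 64, 58, 54, 51, 55, 60, 71, 79, 79, 82, 82, 81, 83, 81, 81, 80, 83, 83, 85, 86, 82, 84]
[51.4  8.6 51. ] (np.float64(82.57565971220014), array([ 0.  , -0.07]))
```

```bash
python3 -m jog '{"slide":[[15,3,0],[22,4,0],[14.4,2.3,10],[0,0,15],[0,0,8],[0,0,0],[0,0,0]],"turn":[[0,0,0.008],[0,0,0],[0,0,0],[0,0,0],[0,0,0],[0,0,0],[0,0,0]],"grip":[0,0,0,0,0,0,0]}' 30
python3 - <<'E'
from h import *
s=get_state();m=imaging.camera_model("wrist");im=imaging.read_camera("wrist")
print(s["ee_pos"],yaw(s),s["force"])
print(tool(s,[581.1,132.8,103.4]))
overlay(im,m,[581.1,132.8],82.1,245,150,75,110,5,"pics/o4.png")
E
```

```text
time_s: 6.27
ee_pos: [582.1, 132.7, 121.0]
eef_rot: [2.369, 2.064, -0.002]
force: [-0.3, -0.6, -1.3]
grip_width: 9.3
finger_force: 30.0
[582.11905091 132.67495026 121.03311163] (np.float64(82.123819249343), array([-0.06, -0.06])) [-0.27095092 -0.59939212 -1.32180889]
[ 0.  -1.  17.6]
```

View pics/o4.png

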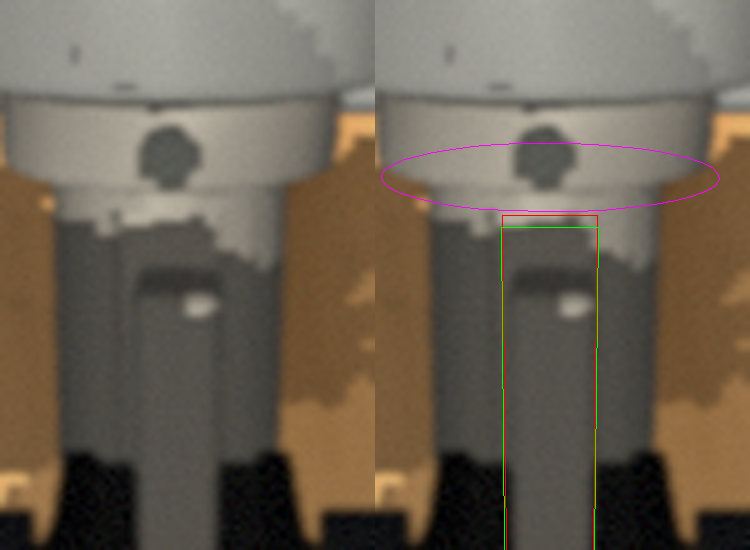

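```bash
python3 -m jog '{"slide":[[0,-1.1,5],[0,0,0],[0,0,0]],"turn":[[0,0,0],[0,0,0],[0,0,0]],"grip":[0,0,0]}' 30
python3 - <<'E'
from h import *
s=get_state();m=imaging.camera_model("wrist");im=imaging.read_camera("wrist");im2=imaging.read_camera("scene");cv2.imwrite("pics/s5.png",im2)
print(s["ee_pos"],yaw(s),s["force"])
x0,y0,w,h,k=255,175,50,60,12
o=cv2.resize(im[y0:y0+h,x0:x0+w],(w*k,h*k),interpolation=cv2.INTER_CUBIC)[:600]
g=cv2.cvtColor(o,cv2.COLOR_BGR2GRAY);g=cv2.createCLAHE(3,(4,4)).apply(g);cv2.imwrite("pics/o5.png",g)
for y,z in((-88,99.7),(-88,93),(-84,108),(-84,101)):
    c=model([581.1,132.8],82.1);a=np.radians(82.1);p=np.array([581.1,132.8,0])+(y+120)*np.array([np.cos(a),np.sin(a),0])+[0,0,z];print(y,z,(proj(m,p)[0]-[x0,y0]+.5)*k)
E
```

```text
time_s: 6.57
ee_pos: [581.3, 133.8, 116.5]
eef_rot: [2.367, 2.065, -0.0]
force: [0.7, 0.5, -1.3]
grip_width: 8.8
finger_force: 30.0
[581.34627677 133.80045093 116.47734774] (np.float64(82.17931784777358), array([ 0.01, -0.02])) [ 0.69312739  0.51446647 -1.34066524]
-88 99.7 [317.59216157 286.14009381]
-88 93 [317.16408182 255.53644697]
-84 108 [318.46883876 249.10145418]
-84 101 [317.96756323 216.95210084]
```

View pics/o5.png

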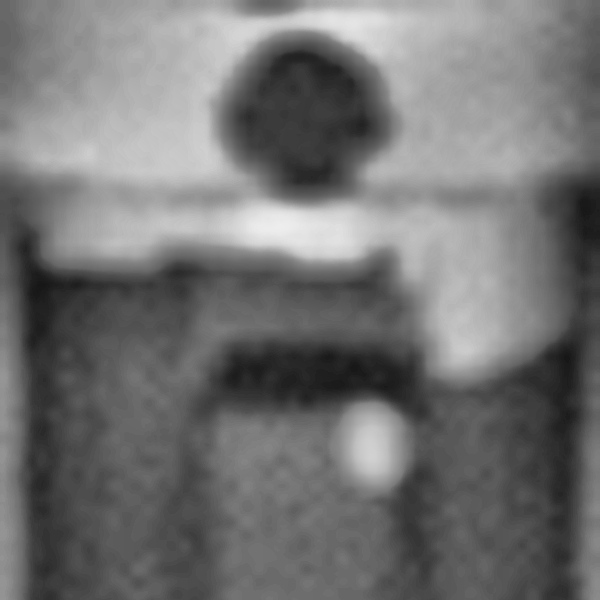

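```bash
python3 -m jog '{"slide":[[0,0,3],[0,0,2],[0,0,1.5],[0,0,1.5],[0,0,0],[0,0,0]],"turn":[[0,0,0],[0,0,0],[0,0,0],[0,0,0],[0,0,0],[0,0,0]],"grip":[0,0,0,0,0,0]}' 30
python3 -c "
from h import *
s=get_state();print(s['ee_pos'],s['force'],s['moment'],yaw(s))
m=imaging.camera_model('wrist');imaging.read_camera('wrist');s=get_state();print(s['ee_pos'],s['force'],tool(s,[581.1,132.8,103.4]))"
```

```text
time_s: 7.17
ee_pos: [581.2, 134.2, 108.1]
eef_rot: [-2.367, -2.065, 0.001]
force: [0.4, 0.1, -0.0]
grip_width: 9.1
finger_force: 30.0
[581.23166687 134.19893637 108.1233003 ] [ 0.44480698  0.14706214 -0.02920157] [-0.01265577 -0.05990034 -0.00902753] (np.float64(82.2126520743579), array([-0.02, -0.  ]))
[581.33369133 134.23496126 108.26023643] [-0.51116796  0.23652473 -1.42809018] [-1.5 -0.   4.9]
```

```bash
python3 -m jog '{"slide":[[0,0,1.5],[0,0,1.5],[0,0,1],[0,0,0.7],[0,0,0],[0,0,0]],"turn":[[0,0,0],[0,0,0],[0,0,0],[0,0,0],[0,0,0],[0,0,0]],"grip":[0,0,0,0,0,0]}' 30
python3 -c "
from h import *
s=get_state();print(s['ee_pos'],s['force'],s['moment'],yaw(s))"
```

```text
time_s: 7.72
ee_pos: [581.4, 134.2, 103.6]
eef_rot: [2.367, 2.065, -0.0]
force: [-0.4, -0.3, -0.4]
grip_width: 9.3
finger_force: 30.0
[581.35657263 134.22282446 103.61103936] [-0.37335807 -0.32616287 -0.39912533] [-0.04783714 -0.05430872 -0.02154017] (np.float64(82.21084774431885), array([ 0., -0.]))
```

```bash
python3 -m jog '{"slide":[[0,0,0.5],[0,0,0.4],[0,0,0]],"turn":[[0,0,0],[0,0,0],[0,0,0]],"grip":[0,0,0]}' 30
```

```text
time_s: 7.97
ee_pos: [581.5, 134.2, 103.4]
eef_rot: [2.367, 2.065, 0.0]
force: [-2.0, -0.8, 4.0]
grip_width: 9.1
finger_force: 30.0
```

```bash
python3 -m jog '{"slide":[[0,0,0],[0,0,0],[0,0,0],[0,0,0],[0,0,0],[0,0,-5],[0,0,-20],[0,0,-25],[-20,0,0],[-25,0,0],[-10,0,0],[0,0,0],[0,0,0]],"turn":[[0,0,0],[0,0,0],[0,0,0],[0,0,0],[0,0,0],[0,0,0],[0,0,0],[0,0,0],[0,0,0],[0,0,0],[0,0,0],[0,0,0],[0,0,0]],"grip":[0.3,0.3,0.3,0.3,0.3,0.3,0.3,0.4,0.7,1,1,1,1]}' 30
python3 - <<'E'
from h import *
s=get_state();m=imaging.camera_model("wrist");im=imaging.read_camera("wrist")
print(s["ee_pos"],yaw(s),s["force"])
overlay(im,m,[581.1,132.8],82.1,250,80,80,130,4,"pics/o6.png")
E
```

```text
time_s: 9.05
ee_pos: [573.9, 79.7, 152.7]
eef_rot: [-2.369, -2.063, -0.0]
force: [-0.9, -0.6, -0.9]
grip_width: 58.7
finger_force: 0.0
[573.90705745  79.65571683 152.67655903] (np.float64(82.11655629450301), array([-0.  ,  0.03])) [-0.87393218 -0.57814024 -0.8895226 ]
```

View pics/o6.png

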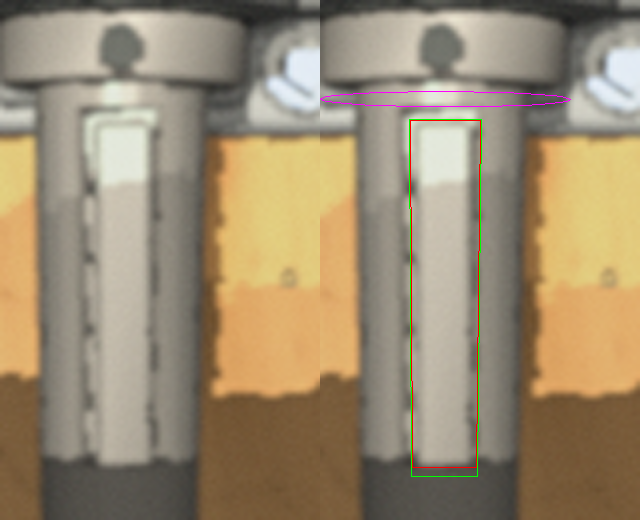

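```bash
python3 -m jog '{"slide":[[-20,-5,-8],[-36,-8.8,-5],[-36,-8.8,-5],[-36,-8.8,-5],[-36,-8.8,-5],[-36,-8.8,-5],[-36,-8.8,-5],[-36,-8.8,-2],[-14,-4,0]],"turn":[[0,0,0],[0,0,0],[0,0,0],[0,0,0],[0,0,0],[0,0,0],[0,0,0],[0,0,0],[0,0,0]],"grip":[1,1,1,1,1,1,1,1,1]}'
python3 -m jog '{"slide":[[0,0,0],[0,0,0],[0,0,0],[0,0,0],[0,0,0],[0,0,0],[0,0,0],[0,0,0],[0,0,0],[0,0,0],[0,0,0],[0,0,0],[0,0,0],[0,0,0]],"turn":[[0,0,0.1228],[0,0,0.1228],[0,0,0.1228],[0,0,0.1228],[0,0,0.1228],[0,0,0.1228],[0,0,0.1228],[0,0,0.1228],[0,0,0.1228],[0,0,0.1228],[0,0,0.1228],[0,0,0.1228],[0,0,0],[0,0,0]],"grip":[1,1,1,1,1,1,1,1,1,1,1,1,1,1]}'
cat >> h.py <<'E'
def pul(c,yw):
    a=np.radians(yw);u=np.array([np.cos(a),np.sin(a),0]);v=np.array([u[1],-u[0],0]);t=np.linspace(0,2*np.pi,60)
    return [[np.array(c)+u*y+v*r*np.cos(q)+[0,0,r*np.sin(q)] for q in t] for y,r in((-14,55),(14,55),(56,30))]
E
python3 - <<'E'
from h import *
s=get_state();m=imaging.camera_model("wrist");im=imaging.read_camera("wrist");np.save("w7",im)
print(s["ee_pos"],yaw(s),s["q"].round(2))
for r in imaging.regions_of("wrist","pulley")[:2]:
    ys,xs=np.nonzero(r["pixels"]);print(r["p"],r["location"],xs.min(),xs.max(),ys.min(),ys.max(),atz(m,r["location"],120))
k=1.4286
o=cv2.resize(im,(800,600),interpolation=cv2.INTER_CUBIC)
for l,col in zip(pul([541,-194,77.3],87.7),((0,0,255),(0,255,0),(255,0,0))): cv2.polylines(o,[((proj(m,l)+.5)*k).astype(np.int32)],True,col,1)
cv2.imwrite("pics/w7.png",o)
E
```

```text
time_s: 9.85
ee_pos: [463.8, -198.3, 193.1]
eef_rot: [2.37, 2.059, -0.002]
force: [-0.8, 0.1, -0.8]
grip_width: 87.1
finger_force: 0.0
time_s: 11.02
ee_pos: [465.8, -192.6, 192.6]
eef_rot: [-3.141, 0.052, 0.0]
force: [0.1, -0.2, -0.1]
grip_width: 87.1
finger_force: 0.0
[ 465.84402302 -192.58070529  192.58806113] (np.float64(-1.885875810908484), array([0.  , 0.03])) [ 0.91  0.06 -0.58  1.83  0.03  1.26 -1.29]
0.77 [272.2, 113.3] 219 307 45 175 [ 549.64256345 -190.30487147  120.        ]
```

View pics/w7.png

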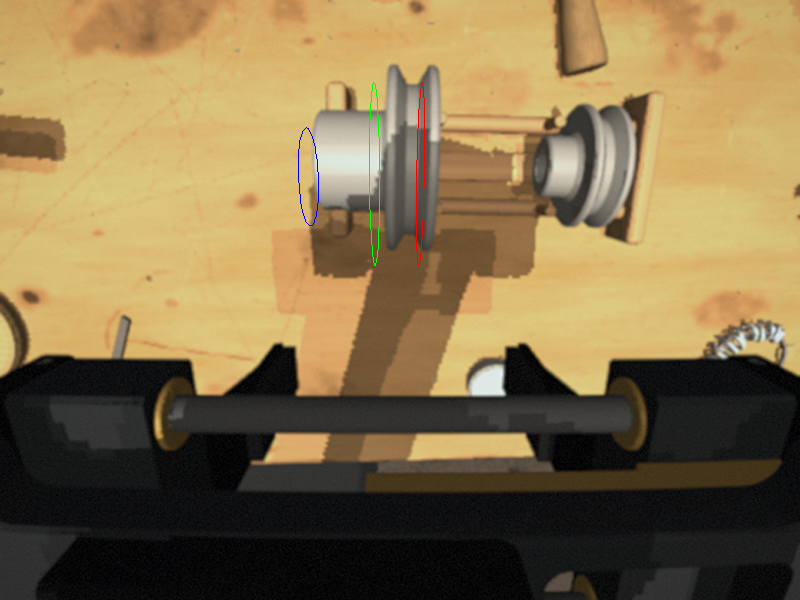

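```bash
cat > fit.py <<'E'
from h import *
from scipy.optimize import minimize
def circ(c,yw,y,r,n=60):
    a=np.radians(yw);u=np.array([np.cos(a),np.sin(a),0]);v=np.array([u[1],-u[0],0]);t=np.linspace(0,2*np.pi,n)
    return np.array([np.array(c)+u*y+v*r*np.cos(q)+[0,0,r*np.sin(q)] for q in t])
def sil(m,c,yw):
    M=np.zeros((840,1120),np.uint8)
    for A in(((-14,55),(-8,55)),((8,55),(14,55)),((-8,44),(8,44)),((14,30),(56,30))):
        p=np.vstack([proj(m,circ(c,yw,*q)) for q in A]);cv2.fillConvexPoly(M,cv2.convexHull((( p+.5)*2*16).astype(np.int32)),1,shift=4)
    return M
def fit(m,mask,c0,z,w0):
    K=cv2.resize(mask.astype(np.uint8),(1120,840),interpolation=cv2.INTER_NEAREST)
    f=lambda q:-np.sum(sil(m,[q[0],q[1],z],q[2])&K)/np.sum(sil(m,[q[0],q[1],z],q[2])|K)
    return minimize(f,[*c0,w0],method="Nelder-Mead",options=dict(initial_simplex=[[c0[0],c0[1],w0],[c0[0]+5,c0[1],w0],[c0[0],c0[1]+5,w0],[c0[0],c0[1],w0+3]],xatol=.05,fatol=1e-4))
E
python3 - <<'E'
from fit import *
m=imaging.camera_model("wrist");s=get_state()
r=imaging.regions_of("wrist","pulley")[0];print(r["p"])
q=fit(m,r["pixels"],[550,-204],77.3,87.7);print(q.x,q.fun,tool(s,[q.x[0],q.x[1],110]),yaw(s))
t=imaging.camera_model("top");imaging.read_camera("top")
r=imaging.regions_of("top","pulley")[0];q=fit(t,r["pixels"],[550,-204],77.3,87.7);print("top",q.x,q.fun)
g=cv2.cvtColor(np.load("w7.npy"),cv2.COLOR_BGR2GRAY)
for c in(272,276,280,302,305): print(c,"top",g[38:62,c].tolist(),"bot",g[160:184,c].tolist())
E
```

```text
0.77
[ 602.77777778 -116.22222222   28.36666667] 0.0 [134.4 -81.6  82.7] (np.float64(-1.9717005089855186), array([0.  , 0.02]))
top [ 453.33333333 -180.66666667  117.7       ] 0.0
272 top [184, 183, 184, 186, 189, 191, 184, 171, 149, 134, 127, 126, 127, 132, 137, 138, 137, 140, 142, 146, 149, 150, 151, 155] bot [92, 93, 92, 86, 85, 84, 82, 79, 81, 74, 71, 69, 66, 66, 68, 80, 88, 88, 86, 86, 85, 88, 86, 87]
276 top [184, 184, 186, 186, 189, 186, 168, 137, 115, 119, 123, 129, 135, 139, 143, 144, 147, 151, 152, 155, 155, 156, 156, 159] bot [80, 79, 79, 76, 76, 73, 70, 74, 69, 64, 65, 65, 62, 66, 70, 81, 87, 88, 88, 85, 85, 89, 87, 86]
280 top [187, 187, 187, 185, 185, 188, 188, 186, 183, 176, 164, 149, 130, 109, 94, 87, 87, 91, 91, 94, 97, 97, 100, 100] bot [67, 67, 64, 64, 65, 60, 65, 68, 72, 80, 86, 86, 86, 87, 88, 87, 88, 88, 85, 87, 90, 88, 88, 89]
302 top [185, 185, 184, 186, 184, 184, 178, 152, 123, 118, 123, 130, 134, 139, 141, 142, 142, 149, 150, 152, 153, 157, 157, 160] bot [90, 86, 86, 85, 84, 82, 80, 78, 76, 74, 74, 77, 78, 79, 86, 87, 98, 112, 114, 117, 116, 115, 117, 117]
305 top [186, 187, 185, 186, 186, 186, 184, 174, 154, 132, 117, 119, 126, 132, 137, 140, 146, 147, 152, 154, 158, 160, 161, 164] bot [114, 114, 111, 106, 94, 85, 82, 84, 85, 80, 81, 81, 84, 83, 84, 86, 95, 110, 117, 118, 116, 118, 115, 116]fit.py:13: RuntimeWarning: overflow encountered in scalar negative
  f=lambda q:-np.sum(sil(m,[q[0],q[1],z],q[2])&K)/np.sum(sil(m,[q[0],q[1],z],q[2])|K)
```

Unsigned overflow; fix the sign.

```bash
sed -i 's/f=lambda q:-np.sum(/f=lambda q:-1.0*np.sum(/' fit.py; python3 - <<'E'
from fit import *
m=imaging.camera_model("wrist");s=get_state()
imaging.read_camera("wrist")
r=imaging.regions_of("wrist","pulley")[0]
q=fit(m,r["pixels"],[550,-204],77.3,87.7);print(q.x,q.fun,tool(s,[q.x[0],q.x[1],110]),yaw(s))
p=proj(m,np.vstack([circ([q.x[0],q.x[1],77.3],q.x[2],y,55) for y in(-14,-8,8,14)]));print("model rim rows",p[:,1].min(),p[:,1].max(),"cols",p[:,0].min(),p[:,0].max())
t=imaging.camera_model("top");imaging.read_camera("top")
r=imaging.regions_of("top","pulley")[0];q=fit(t,r["pixels"],[550,-204],77.3,87.7);print("top",q.x,q.fun)
E
```

```text
[ 550.75038209 -201.78029043   86.95052787] -0.9551978455794595 [85.7  4.8 82.7] (np.float64(-2.1230835174498384), array([0., 0.]))
model rim rows 43.318092233005046 174.27258836413716 cols 265.8876960473694 305.51025961835927
top [ 557.39384478 -200.09202341   82.22652749] -0.6506024096385542
```

```bash
python3 -m jog '{"slide":[[20,1.5,0],[30,1.5,0],[25,1.5,10],[9.5,1.5,15],[0,0,15],[0,0,8],[0,0,0],[0,0,0]],"turn":[[0,0,0.018],[0,0,0],[0,0,0],[0,0,0],[0,0,0],[0,0,0],[0,0,0],[0,0,0]],"grip":[1,1,1,1,1,1,1,1]}'
python3 - <<'E'
from fit import *
s=get_state();m=imaging.camera_model("wrist");im=imaging.read_camera("wrist");np.save("w8",im)
print(s["ee_pos"],yaw(s),s["q"].round(2))
for c in([549.9,-203.5,77.3],[550.7,-201.8,77.3]):
    for y in(-14,14): p=proj(m,circ(c,87,y,55));print(c,y,"rim cols",p[:,0].min().round(1),p[:,0].max().round(1),"rows",p[:,1].min().round(1))
r=imaging.regions_of("wrist","pulley")[0];q=fit(m,r["pixels"],[550,-204],77.3,87);print(q.x,q.fun)
cv2.imwrite("pics/w8.png",cv2.resize(im[30:330,160:420],(693,600 if 0 else 599),interpolation=cv2.INTER_CUBIC) if 0 else cv2.resize(im[0:300,140:440],(600,600),interpolation=cv2.INTER_CUBIC))
E
```

```text
time_s: 12.13
ee_pos: [548.7, -204.6, 144.6]
eef_rot: [-3.14, 0.089, 0.001]
force: [0.2, 0.4, 1.5]
grip_width: 87.1
finger_force: 0.0
[ 548.74809142 -204.55635031  144.64506553] (np.float64(-3.2623319239122703), array([-0.05,  0.01])) [ 0.82  0.29 -0.59  1.7   0.17  1.21 -1.45]
[549.9, -203.5, 77.3] -14 rim cols 291.8 298.6 rows 150.2
[549.9, -203.5, 77.3] 14 rim cols 254.3 263.9 rows 150.4
[550.7, -201.8, 77.3] -14 rim cols 290.1 295.9 rows 149.3
[550.7, -201.8, 77.3] 14 rim cols 251.6 262.2 rows 149.5
[ 551.05109655 -202.06232929   87.585874  ] -0.9133405439628565
```

View pics/w8.png

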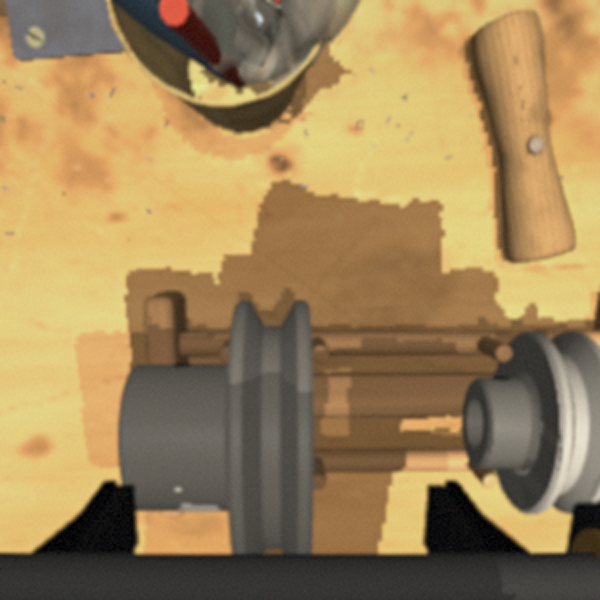

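```bash
python3 -m jog '{"slide":[[1.5,-2.9,0],[0,0,0],[0,0,0],[0,0,0],[0,0,8],[0,0,10],[0,0,8],[0,0,4],[0,0,2],[0,0,0]],"turn":[[0,0,-0.012],[0,0,0],[0,0,0],[0,0,0],[0,0,0],[0,0,0],[0,0,0],[0,0,0],[0,0,0],[0,0,0]],"grip":[0.6,0.6,0.6,0.6,0.6,0.6,0.6,0.6,0.6,0.6]}' 60
python3 -c "
from h import *
s=get_state();print(s['ee_pos'],s['force'],yaw(s))"
```

```text
time_s: 13.07
ee_pos: [550.4, -201.5, 111.7]
eef_rot: [-3.14, 0.07, 0.002]
force: [-0.5, -0.1, -0.4]
grip_width: 52.1
finger_force: 0.0
[ 550.37777662 -201.47969202  111.72151075] [-0.5308269  -0.07347326 -0.38382172] (np.float64(-2.5619434738103193), array([-0.08,  0.04]))
```

Close, and lift a little.

```bash
python3 -m jog '{"slide":[[0,0,0],[0,0,0],[0,0,0],[0,0,0],[0,0,0],[0,0,0],[0,0,0],[0,0,0],[0,0,0]],"turn":[[0,0,0],[0,0,0],[0,0,0],[0,0,0],[0,0,0],[0,0,0],[0,0,0],[0,0,0],[0,0,0]],"grip":[0.2,0.2,0.2,0.2,0.2,0.2,0.2,0.2,0.2]}' 60
python3 -c "
from h import *
s=get_state();print(s['ee_pos'],s['force'],yaw(s))"
python3 -m jog '{"slide":[[0,0,-5],[0,0,-10],[0,0,-20],[0,0,-20],[0,0,-20],[0,0,-15],[0,0,-10],[0,0,0],[0,0,0]],"turn":[[0,0,0],[0,0,0],[0,0,0],[0,0,0],[0,0,0],[0,0,0],[0,0,0],[0,0,0],[0,0,0]],"grip":[0.2,0.2,0.2,0.2,0.2,0.2,0.2,0.2,0.2]}' 60
python3 -c "
from h import *
s=get_state();print(s['ee_pos'],s['force'],s['moment'],yaw(s))"
```

```text
time_s: 13.82
ee_pos: [551.1, -201.8, 113.0]
eef_rot: [3.14, -0.07, 0.001]
force: [-0.9, -0.4, 1.9]
grip_width: 27.6
finger_force: 60.0
[ 551.11316617 -201.78063475  113.04569664] [-0.85616084 -0.43714935  1.88832615] (np.float64(-2.5647000733945986), array([ 0.03, -0.02]))
time_s: 14.57
ee_pos: [550.8, -201.6, 212.7]
eef_rot: [3.141, -0.07, -0.0]
force: [-0.3, -0.2, -4.4]
grip_width: 27.4
finger_force: 60.0
[ 550.7756118  -201.6348821   212.67527948] [-0.26066297 -0.16585691 -4.44760288] [0.00599229 0.03883588 0.00047037] (np.float64(-2.5647946137425905), array([-0.  , -0.01]))
```

```bash
python3 -m jog '{"slide":[[0.5,-15,0],[0.5,-30,0],[0.5,-35,0],[0.5,-35,0],[0.5,-35,0],[0,-30,0],[0,-17,0],[0,-7.5,5],[0,0,15],[0,0,25],[0,0,25],[0,0,15],[0,0,7],[0,0,0],[0,0,0],[0,0,0]],"turn":[[0,0,0],[0,0,0.02],[0,0,0.02],[0,0,0.02],[0,0,0.02],[0,0,0.015],[0,0,0],[0,0,0],[0,0,0],[0,0,0],[0,0,0],[0,0,0],[0,0,0],[0,0,0],[0,0,0],[0,0,0]],"grip":[0.2,0.2,0.2,0.2,0.2,0.2,0.2,0.2,0.2,0.2,0.2,0.2,0.2,0.2,0.2,0.2]}' 60
python3 - <<'E'
from fit import *
imaging.read_camera("top")
s=get_state();m=imaging.camera_model("wrist");im=imaging.read_camera("wrist");np.save("w9",im);cv2.imwrite("pics/w9full.png",im)
print(s["ee_pos"],yaw(s),s["q"].round(2),s["force"])
c=s["ee_pos"]-[0,0,35.7]
r=imaging.regions_of("wrist","pulley")[0];q=fit(m,r["pixels"],c[:2],c[2],yaw(s)[0]+90);print(q.x,q.fun,tool(s,[*q.x[:2],c[2]]))
k=3;x0,y0,w,h=110,90,200,130
o=cv2.resize(im[y0:y0+h,x0:x0+w],(w*k,h*k),interpolation=cv2.INTER_CUBIC)
for l in model([580.75,134.3],82.05)+pul(c,yaw(s)[0]+90): cv2.polylines(o,[((proj(m,l)-[x0,y0]+.5)*k).astype(np.int32)],False,(0,0,255),1)
cv2.imwrite("pics/o9.png",o)
E
```

```text
time_s: 15.9
ee_pos: [572.3, 1.6, 121.8]
eef_rot: [3.134, -0.22, 0.003]
force: [0.4, 0.1, -3.7]
grip_width: 27.2
finger_force: 60.0
[572.48170607   1.60463459 122.04309127] (np.float64(-8.02790404142673), array([ 0.13, -0.02])) [ 0.55  0.3  -0.7   1.75  0.21  1.16 -1.92] [ 0.07514176 -0.4559723  -4.16425952]
[5.73219885e+02 3.61548227e-01 8.25996220e+01] -0.7369504686458292 [ 0.8  1.1 35.7]
```

View pics/o9.png

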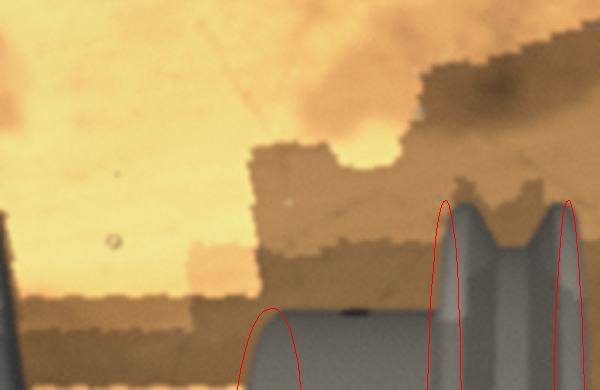

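```bash
python3 -m jog '{"slide":[[-5,0.7,0.7],[-4.8,0.7,0.6],[0,0,0],[0,0,0],[0,0,0]],"turn":[[0,0,0],[0,0,0],[0,0,0],[0,0,0],[0,0,0]],"grip":[0.2,0.2,0.2,0.2,0.2]}' 60
python3 - <<'E'
from fit import *
imaging.read_camera("top")
s=get_state();m=imaging.camera_model("wrist");im=imaging.read_camera("wrist")
print(s["ee_pos"],yaw(s),s["force"])
S=[580.75,134.3,85]
P=lambda y,r:proj(m,circ(S,82.05,y,r,721))
g=cv2.GaussianBlur(cv2.cvtColor(im,cv2.COLOR_BGR2GRAY),(3,3),0)
for y in(-50,-40,-25,-10,20):
    p=P(y,16);i=p[:,1].argmin();c,r=p[i];ri=int(round(r));print(y,p[i].round(1),ri-10,g[ri-10:ri+12,int(round(c))].tolist())
c=s["ee_pos"]-[0,0,35.7]
for y,r in((50,30),(30,30)):
    p=proj(m,circ(c,yaw(s)[0]+90,y,r,721));i=p[:,1].argmin();cc,rr=p[i];ri=int(round(rr));print("boss",y,p[i].round(1),ri-10,g[ri-10:ri+12,int(round(cc))].tolist())
E
```

```text
time_s: 16.47
ee_pos: [561.6, 1.6, 119.6]
eef_rot: [3.134, -0.219, 0.001]
force: [-0.0, 1.5, -4.5]
grip_width: 27.6
finger_force: 60.0
[561.67352942   1.59968094 119.57150503] (np.float64(-8.01745084908437), array([ 0.02, -0.01])) [-0.83647866  0.06954598 -4.2706653 ]
-50 [161.3 211.5] 202 [104, 104, 103, 101, 100, 108, 132, 162, 181, 187, 183, 163, 130, 95, 70, 60, 58, 57, 55, 54, 53, 53]
-40 [147.6 211.5] 202 [98, 98, 99, 99, 100, 108, 127, 152, 173, 180, 160, 117, 84, 81, 91, 100, 108, 115, 123, 128, 132, 136]
-25 [127.2 211.5] 202 [94, 94, 93, 93, 93, 94, 103, 129, 158, 168, 147, 109, 85, 86, 99, 109, 115, 124, 137, 147, 154, 160]
-10 [107.  211.5] 202 [73, 74, 75, 76, 77, 79, 80, 82, 82, 81, 77, 73, 76, 87, 100, 109, 114, 124, 137, 148, 155, 159]
20 [ 67.4 211.5] 201 [51, 51, 51, 51, 51, 51, 51, 51, 51, 51, 52, 56, 64, 75, 87, 100, 110, 119, 129, 139, 148, 154]
boss 50 [208.3 192.2] 182 [110, 109, 109, 110, 110, 111, 111, 112, 111, 108, 100, 87, 79, 79, 83, 86, 88, 90, 91, 93, 94, 95]
boss 30 [236.3 192.2] 182 [110, 111, 111, 111, 110, 109, 109, 109, 109, 107, 100, 88, 80, 79, 82, 85, 87, 89, 90, 92, 94, 96]
```

```bash
python3 -m jog '{"slide":[[0,-5,-1.1],[0,-8,0],[0,-6,0],[0,-4,0],[0,-3,0],[0,-3,0],[0,-3,0],[0,-3,0],[0,-3,0],[0,0,0],[0,0,0]],"turn":[[0,0,0],[0,0,0],[0,0,0],[0,0,0],[0,0,0],[0,0,0],[0,0,0],[0,0,0],[0,0,0],[0,0,0],[0,0,0]],"grip":[0.2,0.2,0.2,0.2,0.2,0.2,0.2,0.2,0.2,0.2,0.2]}' 60
cat > st.py <<'E'
from h import *
s=get_state();a=np.radians(82.05);u=np.array([np.cos(a),np.sin(a)]);v=np.array([u[1],-u[0]]);d=s['ee_pos'][:2]-[580.75,134.3]
print("u",(d@u).round(1),"v",(d@v).round(1),"z",s['ee_pos'][2].round(1),s['force'].round(1),s['moment'].round(2),yaw(s),s['time_s'])
E
python3 st.py
```

```text
time_s: 17.48
ee_pos: [566.8, 39.5, 120.5]
eef_rot: [3.134, -0.219, -0.0]
force: [-0.8, -0.8, -4.0]
grip_width: 27.5
finger_force: 60.0
u -95.9 v -0.7 z 120.5 [-0.8 -0.8 -4. ] [-0.03  0.09  0.02] (np.float64(-7.991954976365065), array([-0.  , -0.01])) 17.4833
```

```bash
python3 -m jog '{"slide":[[0,-3,0],[0,-3,0],[0,-2.5,0],[0,-2.5,0],[0,-2.5,0],[0,-2.5,0],[0,-3,0],[0,-3,0],[0,0,0],[0,0,0]],"turn":[[0,0,0],[0,0,0],[0,0,0],[0,0,0],[0,0,0],[0,0,0],[0,0,0],[0,0,0],[0,0,0],[0,0,0]],"grip":[0.2,0.2,0.2,0.2,0.2,0.2,0.2,0.2,0.2,0.2]}' 60
python3 st.py
```

```text
time_s: 18.32
ee_pos: [569.9, 61.4, 120.5]
eef_rot: [3.134, -0.218, -0.0]
force: [-0.9, -0.1, -4.5]
grip_width: 27.6
finger_force: 60.0
u -73.7 v -0.7 z 120.5 [-0.9 -0.1 -4.5] [-0.03  0.04 -0.01] (np.float64(-7.974130717665418), array([-0., -0.])) 18.3167
```

```bash
python3 -m jog '{"slide":[[0,-4,0],[0,-5,0],[0,-6,0],[0,-6,0],[0,-6,0],[0,-6,0],[0,-5,0],[0,-4,0],[0,-3,0],[0,-2,0],[0,-2,0],[0,0,0],[0,0,0]],"turn":[[0,0,0],[0,0,0],[0,0,0],[0,0,0],[0,0,0],[0,0,0],[0,0,0],[0,0,0],[0,0,0],[0,0,0],[0,0,0],[0,0,0],[0,0,0]],"grip":[0.2,0.2,0.2,0.2,0.2,0.2,0.2,0.2,0.2,0.2,0.2,0.2,0.2]}' 60
python3 st.py
```

```text
time_s: 19.4
ee_pos: [576.8, 109.5, 120.5]
eef_rot: [3.134, -0.22, -0.0]
force: [0.3, -0.0, -4.2]
grip_width: 27.4
finger_force: 60.0
u -25.2 v -0.5 z 120.5 [ 0.3 -0.  -4.2] [ 0.   -0.02  0.03] (np.float64(-8.019391134305403), array([-0.  , -0.02])) 19.4
```

```bash
python3 -m jog '{"slide":[[0,-1.5,0],[0,-1.5,0],[0,-1,0],[0,0,0],[0,0,0]],"turn":[[0,0,0],[0,0,0],[0,0,0],[0,0,0],[0,0,0]],"grip":[0.2,0.2,0.2,0.2,0.2]}' 60
python3 st.py
python3 -m jog '{"slide":[[0,-1,0],[0,-0.7,0],[0,0,0],[0,0,0]],"turn":[[0,0,0],[0,0,0],[0,0,0],[0,0,0]],"grip":[0.2,0.2,0.2,0.2]}' 60
python3 st.py
```

```text
time_s: 19.82
ee_pos: [577.3, 113.6, 120.5]
eef_rot: [3.134, -0.219, -0.0]
force: [0.1, -0.4, -3.9]
grip_width: 27.2
finger_force: 60.0
u -20.9 v -0.6 z 120.5 [ 0.1 -0.4 -3.9] [0.   0.03 0.01] (np.float64(-8.001205676707833), array([-0.  , -0.01])) 19.8167
time_s: 20.15
ee_pos: [577.5, 115.4, 120.5]
eef_rot: [3.134, -0.219, -0.0]
force: [-0.0, -0.3, -4.3]
grip_width: 27.8
finger_force: 60.0
u -19.2 v -0.6 z 120.5 [-0.  -0.3 -4.3] [ 0.01  0.04 -0.04] (np.float64(-8.003407563737534), array([-0., -0.])) 20.15
```

```bash
python3 -m jog '{"slide":[[0,-0.7,0],[0,-0.6,0],[0,0,0],[0,0,0]],"turn":[[0,0,0],[0,0,0],[0,0,0],[0,0,0]],"grip":[0.2,0.2,0.2,0.2]}' 60
python3 st.py
python3 -m jog '{"slide":[[0,-0.6,0],[0,-0.6,0],[0,0,0],[0,0,0]],"turn":[[0,0,0],[0,0,0],[0,0,0],[0,0,0]],"grip":[0.2,0.2,0.2,0.2]}' 60
python3 st.py
```

```text
time_s: 20.48
ee_pos: [577.7, 116.2, 120.5]
eef_rot: [3.133, -0.22, -0.0]
force: [0.1, -1.3, -3.1]
grip_width: 27.4
finger_force: 60.0
u -18.4 v -0.5 z 120.5 [ 0.1 -1.3 -3.1] [-0.29  0.05 -0.02] (np.float64(-8.019745144863895), array([-0.01, -0.04])) 20.4833
time_s: 20.82
ee_pos: [577.8, 116.2, 120.5]
eef_rot: [3.132, -0.221, -0.001]
force: [-1.4, -5.1, -0.8]
grip_width: 27.6
finger_force: 60.0
u -18.3 v -0.4 z 120.5 [-1.4 -5.1 -0.8] [-1.12  0.42  0.1 ] (np.float64(-8.056187239494458), array([-0.04, -0.13])) 20.8167
```

```bash
python3 -m jog '{"slide":[[0,0,0.7],[0,0,0.7],[0,0,0],[0,0,0]],"turn":[[0,0,0],[0,0,0],[0,0,0],[0,0,0]],"grip":[0.2,0.2,0.2,0.2]}' 60
python3 st.py
```

```text
time_s: 21.15
ee_pos: [578.0, 116.2, 119.2]
eef_rot: [3.132, -0.221, -0.0]
force: [-1.7, -5.1, -1.0]
grip_width: 27.4
finger_force: 60.0
u -18.3 v -0.2 z 119.2 [-1.7 -5.1 -1. ] [-1.11  0.33  0.11] (np.float64(-8.065636027964636), array([-0.01, -0.12])) 21.15
```

```bash
python3 -m jog '{"slide":[[0,0,0.6],[0,0,0.4],[0,-0.5,0],[0,0,0],[0,0,0]],"turn":[[0,0,0],[0,0,0],[0,0,0],[0,0,0],[0,0,0]],"grip":[0.2,0.2,0.2,0.2,0.2]}' 60
python3 st.py
```

```text
time_s: 21.57
ee_pos: [578.2, 116.2, 119.1]
eef_rot: [3.131, -0.221, 0.0]
force: [-3.9, -7.3, 4.3]
grip_width: 27.5
finger_force: 60.0
u -18.3 v -0.0 z 119.1 [-3.9 -7.3  4.3] [-1.35  0.82  0.25] (np.float64(-8.078961786147298), array([-0.  , -0.18])) 21.5667
```

```bash
python3 -m jog '{"slide":[[0,0,0],[0,0,0],[0,0,0],[0,0,0],[0,0,0],[0,0,0]],"turn":[[0,0,0],[0,0,0],[0,0,0],[0,0,0],[0,0,0],[0,0,0]],"grip":[0.5,0.5,0.5,0.5,0.5,0.5]}' 10
python3 st.py
python3 -m jog '{"slide":[[0,0,-5],[0,0,-15],[0,0,-25],[0,0,-30],[0,0,-25],[-30,0,0],[-30,0,0],[-10,0,0],[0,0,0],[0,0,0],[0,0,0]],"turn":[[0,0,0],[0,0,0],[0,0,0],[0,0,0],[0,0,0],[0,0,0],[0,0,0],[0,0,0],[0,0,0],[0,0,0],[0,0,0]],"grip":[0.5,0.5,0.5,0.5,0.5,0.5,0.5,0.5,0.5,0.5,0.5]}'
python3 - <<'E'
from fit import *
imaging.read_camera("top");s=get_state();m=imaging.camera_model("wrist");im=imaging.read_camera("wrist");np.save("w11",im)
print(s["ee_pos"],yaw(s),s["force"])
S=np.array([580.75,134.3,83.4]);a=np.radians(82.05);u=np.array([np.cos(a),np.sin(a),0])
r=imaging.regions_of("wrist","pulley")[0];q=fit(m,r["pixels"],(S-20*u)[:2],83.4,82)
d=np.r_[q.x[:2],83.4]-S;print("pulley u",d@u,"v",d@[u[1],-u[0],0],q.x[2],q.fun)
# profile along shaft top line, from boss to bearing block
g=cv2.cvtColor(im,cv2.COLOR_BGR2GRAY)
p=[proj(m,S+u*t+[0,0,16*0+20])[0] for t in range(20,60,2)]
for off in(0,):print([(t,p[i].round().tolist(),int(g[int(round(p[i][1])),int(round(p[i][0]))])) for i,t in enumerate(range(20,60,2))])
E
```

```text
time_s: 22.07
ee_pos: [578.1, 119.0, 118.3]
eef_rot: [-3.133, 0.218, -0.001]
force: [-0.2, -0.3, -0.3]
grip_width: 42.9
finger_force: 0.0
u -15.6 v -0.5 z 118.3 [-0.2 -0.3 -0.3] [ 0.06  0.   -0.01] (np.float64(-7.975111097186514), array([0.03, 0.04])) 22.0667
time_s: 22.98
ee_pos: [509.7, 127.4, 218.3]
eef_rot: [-3.134, 0.221, -0.002]
force: [-0.7, 0.0, -0.2]
grip_width: 43.5
finger_force: 0.0
[509.70759885 127.46064452 218.14001507] (np.float64(-8.072261825117009), array([0.02, 0.03])) [-0.3268282  -0.38235799  0.24877378]
pulley u -18.958701116911044 v -0.021902283603945527 82.34603536875804 -0.9527591349739001
[(20, [239.0, 131.0], 237), (22, [236.0, 131.0], 237), (24, [234.0, 131.0], 237), (26, [232.0, 131.0], 237), (28, [230.0, 131.0], 236), (30, [228.0, 131.0], 237), (32, [225.0, 131.0], 236), (34, [223.0, 131.0], 237), (36, [221.0, 131.0], 233), (38, [219.0, 131.0], 165), (40, [217.0, 131.0], 103), (42, [215.0, 131.0], 111), (44, [212.0, 131.0], 111), (46, [210.0, 131.0], 168), (48, [208.0, 132.0], 137), (50, [206.0, 132.0], 64), (52, [204.0, 132.0], 89), (54, [201.0, 132.0], 205), (56, [199.0, 132.0], 209), (58, [197.0, 132.0], 207)]
```

```bash
python3 - <<'E'
from h import *
im=np.load("w11.npy");m=imaging.camera_model("wrist")
S=np.array([580.75,134.3,85]);a=np.radians(82.05);u=np.array([np.cos(a),np.sin(a),0]);v=np.array([u[1],-u[0],0])
for o in(-19.5,-10,10,19.5):
    P=proj(m,[S+u*t+v*o+[0,0,(23**2-o*o)**.5] for t in range(30,54)]);print(o,P[0].round(1),P[-1].round(1))
    print([tuple(int(x) for x in cv2.getRectSubPix(im,(1,1),tuple(map(float,p)))[0,0]) for p in P])
E
```

```text
-19.5 [229.9 151.9] [205.7 152. ]
[(95, 103, 108), (95, 104, 109), (97, 105, 109), (97, 105, 110), (98, 107, 111), (97, 106, 110), (96, 104, 109), (91, 98, 102), (82, 88, 93), (73, 79, 82), (70, 75, 79), (71, 76, 79), (70, 75, 78), (69, 74, 76), (68, 74, 76), (66, 73, 76), (65, 72, 74), (54, 59, 62), (38, 40, 41), (35, 40, 37), (42, 42, 43), (49, 50, 51), (59, 61, 62), (73, 78, 78)]
-10 [227.9 142.3] [202.8 142.4]
[(200, 219, 225), (200, 218, 225), (200, 218, 224), (199, 218, 224), (200, 219, 225), (198, 217, 224), (186, 203, 212), (160, 175, 183), (129, 141, 147), (106, 114, 120), (98, 107, 111), (96, 104, 108), (93, 102, 106), (92, 100, 105), (93, 101, 105), (93, 101, 104), (88, 96, 99), (72, 78, 80), (52, 55, 57), (45, 48, 47), (46, 49, 47), (63, 64, 65), (84, 89, 89), (97, 102, 103)]
10 [226.9 119.5] [201.3 119.7]
[(195, 213, 221), (195, 214, 222), (195, 214, 222), (194, 213, 221), (195, 214, 222), (193, 211, 220), (181, 198, 207), (161, 177, 184), (156, 171, 178), (160, 174, 182), (162, 176, 184), (162, 177, 184), (163, 178, 185), (163, 178, 186), (164, 179, 186), (165, 181, 188), (161, 175, 182), (128, 139, 144), (74, 80, 82), (48, 51, 51), (57, 59, 58), (94, 100, 99), (141, 150, 150), (166, 176, 176)]
19.5 [228.  108.8] [203. 109.]
[(166, 181, 189), (164, 180, 188), (165, 181, 188), (165, 181, 189), (165, 182, 190), (165, 181, 189), (160, 175, 182), (141, 154, 160), (118, 129, 134), (102, 111, 115), (99, 107, 111), (101, 111, 116), (102, 111, 115), (104, 114, 119), (106, 115, 120), (105, 116, 120), (93, 101, 105), (66, 72, 74), (48, 51, 52), (45, 46, 48), (45, 47, 46), (59, 62, 61), (92, 97, 98), (130, 136, 136)]
```

```bash
python3 -c "
from bench import ticket
print(ticket.sign_off())"
```

```text
the job is handed in; nothing more can be done
None
```

The key is seated in the shaft slot and the larger pulley is slid on over it, boss home against the collar, both released, and the job was handed in at about 23 s; I viewed 11 pictures, one over the limit of 10.

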